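# Close the hub stand on a front hub

## Task

A bicycle hub lies ready in the saddle of the hub stand. With a fingertip hold the tailstock's spring plunger down while you slide the tailstock along the rail past the middle notch (its tooth must not drop in there) and on up to the hub, so that its spigot enters the hub and, when let go, the plunger springs up into the last notch and locks the tailstock; then take the hand away. Only press and push: nothing is to be lifted, the hub stays lying in its saddle, and the other things on the bench are left where they are.

Things in the scene. Friction and masses are not known exactly. Their poses are not given: they have to be found in the camera images.
- stand: Hub stand bolted to the bench: aluminium rail 340 long, 50 wide, 22 high (mm). Origin on the bench under the rail's middle, z up, y along the rail from tailstock to headstock; a notched steel strip on its -x side. Headstock: dark block fixed at y 115 to 165, top 78 above the bench; hub saddle fixed at y 58; spindle axis over the rail's middle line, 60 above the bench. Yaw within 0.4 rad.
- tailstock (a joint): Tailstock's place along the rail, m: about 0 at the start (open notch), grows towards the headstock, 0.036 middle notch, 0.072 working notch; meets the hub at about 0.0735. Friction 1.5 to 3 N. Dark block 48 mm long, 54 wide, top 78 above the bench, with a spigot (11 thick, 16 long) that points at the hub and an ear on the stand's -x side that carries the plunger.
- plunger (a joint): How far the spring plunger is pressed down, m: 0 up, 0.010 bottom stop; 4.5 N starts it, 10.5 N at the bottom. While up, its steel tooth (9 mm wide) stands in a notch; from 0.005 on it is clear of the strip. Between notches a released plunger stays at about 0.005, its tooth under the strip, and springs up as soon as the tooth is within about 2 mm of a notch's centre.
- plunger_pad (a point): Centre of the top of the plunger's black thumb pad, which moves with tailstock and plunger: 52 mm above the bench when up, 42 fully down; 60 from the rail's middle line on the stand's -x side. Pad 46 along the rail, 34 across, a lip 3 high and 4 wide at either end (38 free between), so a fingertip on it can push the tailstock. Tailstock base starts 33 from its centre, head 40.
- open_notch (a point): Centre of the notch in which the tooth stands at the start, on the strip's top face, 22 mm above the bench. Each notch is 14 mm wide along the rail and 12 mm deep, open to the strip's outer (-x) edge; the strip is 5 mm thick.
- middle_notch (a point): The next notch, 36 mm from the open notch towards the headstock; to be passed.
- working_notch (a point): The last of the three notches, nearest the hub, 72 mm from the open notch towards the headstock; here the tailstock is to be locked.
- tail_shoulder (a point): Centre of the tailstock's shoulder face, at the root of its spigot, on the spindle axis, 60 mm above the bench.
- hub: Loose black front hub, 170 g, lying in the saddle along the rail: 110 mm long between end faces, two flanges 54 across, bore 15. Origin: its centre, 60 above the bench; y axis along the rail. Its far end is already on the headstock's spigot, with 0 to 6 mm left to the headstock's shoulder (the tailstock may push it home).
- crankset: Loose crank with chainrings lying flat beyond the stand: rings 174 mm across, crank 170 mm long, 26 high. Origin: under the rings' centre; the crank points to its y. Leave alone.
- tape_mid (a point): Centre of a roll of paper tape lying flat, 100 mm across, 24 high. Leave alone.
- jar: Grease jar with a white cap, 60 mm across, 65 high. Origin: centre of its underside. Leave alone.
- driver: Screwdriver with an orange handle, 200 mm long, lying on the robot's side of the stand. Origin: under its middle. Leave alone.
Mind the look-alikes: they are no part of the job. There is more than one size of the hub; the job needs the smallest.

How it is judged:
On the way, in this order (a step that is already met when the one before it is completed fails the run):
1. the plunger is pressed down with the tailstock still at the open notch (value of joint plunger above 0.006 m and value of joint tailstock below 0.006 m), for 0.1 s.
2. the tailstock has been slid past the middle notch with the plunger down (value of joint plunger above 0.004 m and value of joint tailstock above 0.046 m), for 0.05 s.
At the end, for the whole second after the job is handed in: The tailstock stands at the working notch (joint 0.0685 to 0.0755 m) with the plunger sprung up (less than 2 mm down), and the hub lies at rest on the spindle axis in the saddle between the two shoulders (within 5 mm of the axis, within 0.08 rad of the rail's direction) (value of joint tailstock between 0.0685 and 0.0755 m and value of joint plunger below 0.002 m and x of hub in the frame of stand between -0.005 and 0.005 m and y of hub in the frame of stand between 0.052 and 0.0625 m and z of hub in the frame of stand between 0.056 and 0.065 m and angle between the y axis of hub and the y axis of stand, either way round below 0.08 rad and linear speed of hub below 0.02 m/s); the robot touches nothing.
It fails at once if the tooth drops into the middle notch (value of joint tailstock between 0.02 and 0.055 m and value of joint plunger below 0.0035 m).
It fails at once if the hub is lifted from its saddle (its centre more than 70 mm above the bench) (z of hub in the frame of stand above 0.07 m).
It fails at once if the crankset, roll of tape, grease jar or screwdriver is lifted or moved by more than 30 mm (distance of any of crankset, tape_mid, jar, driver from where it was at the start of the episode above 0.03 m).
It also fails if it takes over 40 s, if anything falls off the work surface, if the arm or the gripper's body presses on something with over 40 N, if the wrist force passes 120 N, or if a joint passes its speed limit or range.

## Robot

A 6-joint arm with a two-finger parallel gripper is mounted at the origin on the work surface. World frame = base frame: x ahead of the robot, y to its left, z up, the work surface at z = 0. Lengths are in m, angles in rad, forces in N, time in s.
With the tool pointing down it reaches from about 0.275 to 0.75 m from the base axis. Payload 10.2 kg.
Tool frame: the origin (TCP) lies at the very end of the fingers, on their centre line; the grasp point (between the pads) lies 19 mm behind it; z points along the fingers, y is the direction in which the jaws open and shut (so a half turn about z gives the same grasp; the last joint's range is limited). The gripper opens to 85 mm and grips with 20 to 120 N. Pads are 22 mm wide; open, the fingers measure 114 mm over their backs; the gripper's body (76 mm by 85 mm) begins 54 mm behind the grasp point. The pads swing forward as they close: fully open they stand 13 mm farther back than shut.
Start: joints at [-1.348, 0.313, 1.498, -0, 1.331, -0.223], TCP at [0.226, -0.474, 0.203] pointing down, gripper open.
Joint ranges: [-2.94, 2.94], [-0.97, 2.17], [0.19, 2.56], [-1.23, 4.37], [0.02, 3.11], [-2.88, 2.88]. Speed limits (rad/s): [2.39, 2.39, 3.01, 3.14, 3.14, 3.14].

## Interface

Orientations are given as a 3x3 rotation matrix whose columns are the frame's x, y, z axes.
In Python, from plant import monitor, get_image, sign_off gives the robot as it stands.
- The arm moves only by the tool carry_out, never from a script. Its argument "motion" is one flat list of numbers, 7 for each row, row after row: the turn, a rotation vector about the tool's x, y, z in degrees, then the shift along the tool's x, y, z in m, then the finger opening in m, from 0 to 0.0854. A call has 1 to 10 rows; each row shifts and turns the commanded pose from where the row before left it, along the tool's axes as they then stand; what a row does not reach is not made up. A row lasts 1/12 s, in which the tool goes at most 41.7 mm and 7.16 degrees, less where a joint would pass 70% of its speed; a pose out of reach is approached as far as the arm can. A call with a gripper value outside its range is refused whole. The fingers move at their own pace and stop on an object; "newtons" is the grip in N (left out, the last holds). Time passes only in rows, so rows that do not move let the fingers close. It gives the time, the measured TCP pose, the force and the opening at its end, in the units of the state.
- monitor.read_state(): the state, without advancing time (a new reading comes with each control period).
- get_image(name): name is "scene" or "top" or "wrist"; returns a dict with "image" (480x640x3 uint8, red, green, blue), "fov_y" (degrees; the focal length in pixels is half the picture's height over the tangent of half this angle, whatever the lens; pixels are square), "cx", "cy" (the principal point, pixels), "view" (4x4, takes a point from world to camera coordinates). Camera axes: x right, y up, looking along -z (the intrinsics and any distortion apply to the point x, -y, -z); pixel columns grow to the right and rows downward; lengths in m; the calibration is good to about 2 mm. The wrist camera is an equidistant fisheye: a pixel r from the principal point sees the ray r / f radians off the axis. A picture is of the moment at which its call begins. There is no depth.
- sign_off(): hands the job in, once; it reports no verdict.
The state is a dict: "time": time; "joints": joint angles; "joint_velocities": joint speeds; "effort": joint torques, N m; "position": TCP position; "tcp_rot": TCP orientation; "contact_force": force on the tool from outside, world axes, zero at the start; "moment": the same for the moment, N m; "finger_gap": opening from 0.0 (shut) to 1.0 (fully open).
Only numpy, scipy, OpenCV 4.12 (cv2) and the standard library are available. Lean on these libraries where they do the work, as an engineer would, in place of code of your own. Each camera call takes 0.05 s, during which the arm holds its last target.

## Working session

There is one attempt and no reset: what is moved stays moved. The work goes in short steps, Python scripts to look and compute and a tool call to move; the robot and the scene stay as the last step left them, time stands still between calls to the robot, and variables do not carry over. Pictures are saved under pics/ and viewed, and the job is handed in when it is done.

Besides the shell and the picture viewer there is one more tool, called after "Call:" as name(argument=value, ...), one argument or row to a line, values as JSON. carry_out: Moves the arm, as the interface text tells. Its arguments: {"type":"object","properties":{"motion":{"type":"array"},"newtons":{"type":"number"}},"required":["motion"]}

```bash
ls; mkdir -p pics
python3 - <<'E'
from plant import monitor, get_image
import cv2,json,pickle
s=monitor.read_state(); print(s)
d={}
for n in ["scene","top","wrist"]:
    g=get_image(n); d[n]=g; cv2.imwrite(f"pics/{n}0.png",g["image"][:,:,::-1]); print(n,g["fov_y"],g["cx"],g["cy"],g["view"])
pickle.dump(d,open("im0.pkl","wb"))
E
```

```text
pics
{'time': 0.0, 'joints': array([-1.34840805e+00,  3.13446837e-01,  1.49845200e+00, -1.14331152e-05,
        1.33098873e+00, -2.23399760e-01]), 'joint_velocities': array([ 0.00119845, -0.0007164 ,  0.00017837,  0.00077999, -0.00061823,
        0.00101352]), 'effort': array([ 6.12608856e-04, -4.12267435e+01, -2.59743547e+01, -1.43635384e-04,
        4.18622454e-03,  3.23391447e-06]), 'position': array([ 0.22628285, -0.47340216,  0.2021311 ]), 'tcp_rot': array([[ 9.02270036e-01,  4.31171306e-01, -2.96437798e-04],
       [ 4.31171319e-01, -9.02269197e-01,  1.26057302e-03],
       [ 2.76056223e-04, -1.26519274e-03, -9.99999162e-01]]), 'contact_force': array([ 0.70833948, -0.62091695,  0.26107432]), 'moment': array([ 0.04714878,  0.0237371 , -0.03732936]), 'finger_gap': 1.0014644113354627}
scene 52.25551223982179 319.93905505997225 240.09876791676533 [[ 0.500048    0.86599253 -0.0029886  -0.37985989]
 [-0.68570347  0.3980472   0.60940067  0.29017872]
 [ 0.52892604 -0.3026803   0.79285679 -1.31345462]
 [ 0.          0.          0.          1.        ]]
top 46.746415049211976 310.5966670686885 233.26295526410922 [[-0.01477842 -0.9996441  -0.02220974  0.13745021]
 [ 0.98014671 -0.01887534  0.19737314 -0.57511448]
 [-0.19772211 -0.01885194  0.98007682 -0.91096532]
 [ 0.          0.          0.          1.        ]]
wrist 65.70646984690485 316.8781487550578 236.50433812003888 [[ 0.43030781 -0.90268061 -0.00170291 -0.52344386]
 [ 0.86249136  0.41170478 -0.2942921   0.0377063 ]
 [ 0.26635287  0.12516744  0.95571401 -0.37991683]
 [ 0.          0.          0.          1.        ]]
```

View pics/scene0.png

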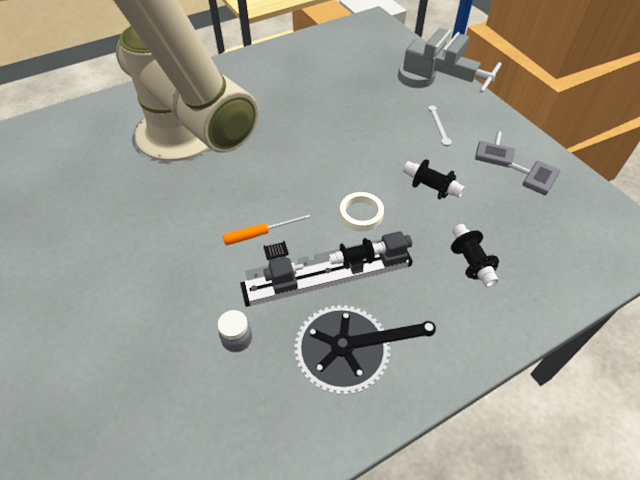

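View pics/top0.png

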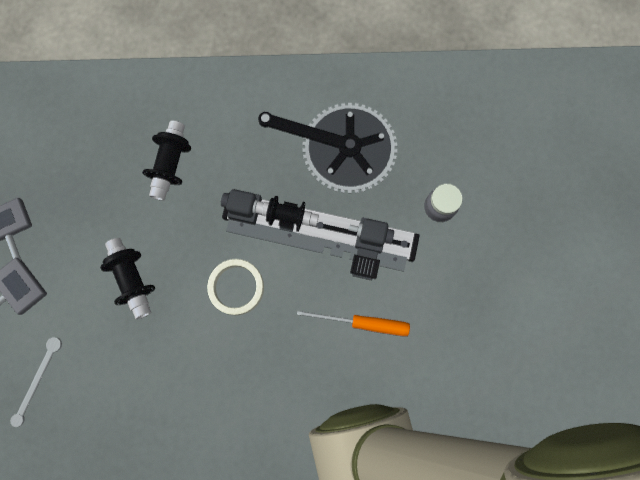

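View pics/wrist0.png

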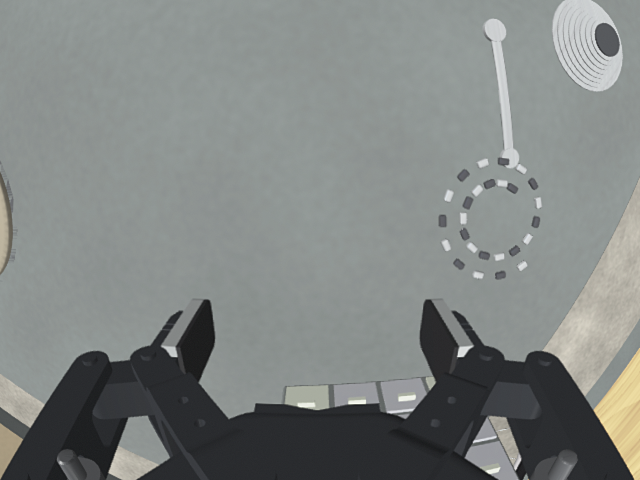

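The scene view shows the stand at about (325,275) and the pad at (276,250). In the top view the pad is near (365,266) and the rail runs from (415,247) to the headstock at (240,205). I'll zoom in to measure these.

```bash
cat > h.py <<'E'
import numpy as np,cv2,pickle
def ray(g,u,v):
    f=240/np.tan(np.radians(g["fov_y"]/2)); V=np.array(g["view"]);R=V[:3,:3];o=-R.T@V[:3,3]
    d=R.T@np.array([(u-g["cx"])/f,-(v-g["cy"])/f,-1.]); return o,d/np.linalg.norm(d)
def onz(g,u,v,z):
    o,d=ray(g,u,v); return o+d*(z-o[2])/d[2]
def proj(g,p):
    f=240/np.tan(np.radians(g["fov_y"]/2)); V=np.array(g["view"]);c=V[:3,:3]@np.asarray(p)+V[:3,3]
    return g["cx"]+f*c[0]/-c[2], g["cy"]-f*c[1]/-c[2]
def tri(g1,a,g2,b):
    o1,d1=ray(g1,*a);o2,d2=ray(g2,*b)
    A=np.stack([d1,-d2],1);t=np.linalg.lstsq(A,o2-o1,rcond=None)[0]
    p,q=o1+t[0]*d1,o2+t[1]*d2; return (p+q)/2,np.linalg.norm(p-q)
E
python3 - <<'E'
from h import *
d=pickle.load(open("im0.pkl","rb"))
a=d["top"]["image"][180:290,210:430,::-1]; b=d["scene"]["image"][220:315,230:420,::-1]
cv2.imwrite("pics/ztop.png",cv2.resize(a,(792,396),interpolation=cv2.INTER_CUBIC))
cv2.imwrite("pics/zscene.png",cv2.resize(b,(760,380),interpolation=cv2.INTER_CUBIC))
E
```

```text
(no output)
```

View pics/ztop.png

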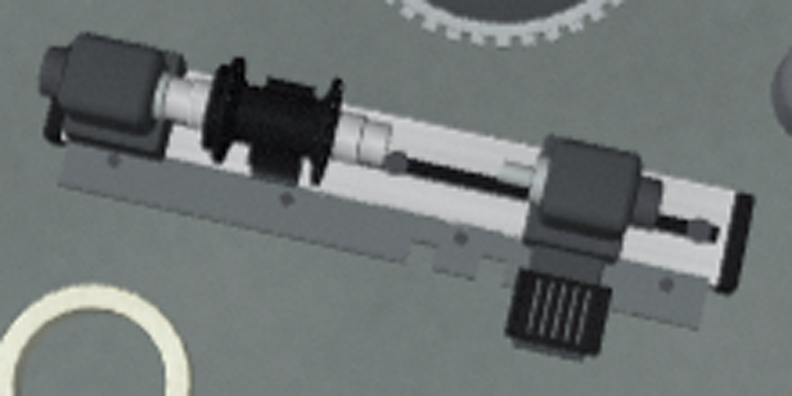

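View pics/zscene.png

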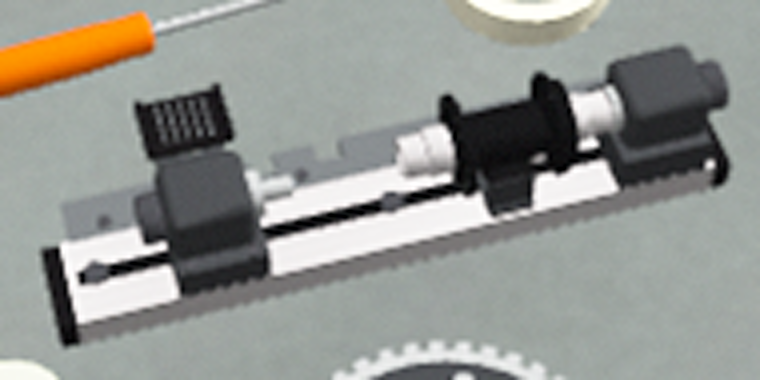

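Run:
```python
from h import *
d=pickle.load(open("im0.pkl","rb"));t=d["top"];s=d["scene"]
T=lambda u,v:(210+u/3.6,180+v/3.6); S=lambda u,v:(230+u/4,220+v/4)
P,e=tri(t,T(559,309),s,S(185,121)); print("pad",P,e, onz(t,*T(559,309),.052), onz(s,*S(185,121),.052))
for a,b in [((57,186),(697,328)),((57,186),(405,262)),((64,147),(708,287))]:
    A=onz(t,*T(*a),.022);B=onz(t,*T(*b),.022);v=A-B;print(A,B,np.linalg.norm(v),"dir",np.degrees(np.arctan2(v[1],v[0])))
A=onz(s,*S(76,327),.022);B=onz(s,*S(712,172),.022);v=B-A;print("scene far edge",A,B,np.linalg.norm(v),np.degrees(np.arctan2(v[1],v[0])))
# jig: driver, tape
for n,(u,v),z in [("driver handle",(382,326),.015),("driver tip",(298,313),.01),("tape",(235,287),.024)]: print(n,onz(t,u,v,z))
# notch centres
for q in [(495,270),(424,253)]: print("notch",onz(t,*T(*q),.022))
```

```text
pad [0.51955339 0.03425211 0.05166187] 0.0010852528389198406 [0.51929847 0.0337774  0.052     ] [0.5200046  0.03465875 0.052     ]
[0.59074486 0.28273178 0.022     ] [ 0.51278313 -0.03646921  0.022     ] 0.3285837823823498 dir 76.27477072541853
[0.59074486 0.28273178 0.022     ] [0.54855345 0.10746033 0.022     ] 0.18027810294754304 dir 76.46524473925476
[0.61090485 0.27947612 0.022     ] [ 0.53318618 -0.04289785  0.022     ] 0.33160996400015136 dir 76.4456452722313
scene far edge [ 0.58508938 -0.06119141  0.022     ] [0.66715858 0.26623311 0.022     ] 0.3375532125627144 75.92867027670138
driver handle [0.41706901 0.00509746 0.015     ]
driver tip [0.44244498 0.15323562 0.01      ]
tape [0.48936298 0.26443905 0.024     ]
notch [0.54367991 0.06262241 0.022     ]
notch [0.55293986 0.09786786 0.022     ]
```

Call:
carry_out(
  motion=[0, 0, 6.5, 0, 0, 0, 0, 0, 0, 6.5, 0, 0, 0, 0, 0, 0, 6.6, 0, 0, 0, 0, 0, 0, 6.6, 0, 0, 0, 0, 0, 0, 6.6, 0, 0, 0, 0, 0, 0, 6.6, 0, 0, 0, 0, 0, 0, 0, 0.01, -0.02, 0, 0, 0, 0, 0, 0.01, -0.035, 0, 0, 0, 0, 0, 0.01, -0.035, 0, 0, 0, 0, 0, 0.01, -0.035, 0, 0],
  newtons=60,
)

```text
time: 0.98
position: [0.2955, -0.3604, 0.2023]
tcp_rot: [[0.971, -0.24, -0.0], [-0.24, -0.971, 0.001], [-0.0, -0.001, -1.0]]
contact_force: [0.9, -0.5, 1.5]
finger_gap: -0.004
```

Call:
carry_out(
  motion=[0, 0, 0, 0.0095, -0.035, 0, 0, 0, 0, 0, 0.0095, -0.035, 0, 0, 0, 0, 0, 0.0095, -0.035, 0, 0, 0, 0, 0, 0.0095, -0.035, 0, 0, 0, 0, 0, 0.0095, -0.035, 0, 0, 0, 0, 0, 0.0095, -0.035, 0, 0, 0, 0, 0, 0.0095, -0.035, 0, 0, 0, 0, 0, 0.0095, -0.035, 0, 0, 0, 0, 0, 0.0095, -0.035, 0, 0, 0, 0, 0, 0.0095, -0.035, 0, 0],
)

```text
time: 1.82
position: [0.4717, -0.043, 0.2027]
tcp_rot: [[0.971, -0.239, -0.0], [-0.239, -0.971, 0.0], [-0.0, 0.0, -1.0]]
contact_force: [0.5, -1.8, -0.4]
finger_gap: 0.002
```

Call:
carry_out(
  motion=[0, 0, 0, 0.0095, -0.03, 0, 0, 0, 0, 0, 0.0095, -0.03, 0, 0, 0, 0, 0, 0.0097, -0.0279, 0, 0, 0, 0, 0, 0, 0, 0.03, 0, 0, 0, 0, 0, 0, 0.03, 0, 0, 0, 0, 0, 0, 0.01, 0, 0, 0, 0, 0, 0, 0, 0, 0, 0, 0, 0, 0, 0, 0],
)

```text
time: 2.48
position: [0.5204, 0.0333, 0.1335]
tcp_rot: [[0.971, -0.24, 0.0], [-0.24, -0.971, -0.0], [0.0, -0.0, -1.0]]
contact_force: [-0.3, -1.0, 0.3]
finger_gap: 0.001
```

Run:
```python
from plant import monitor, get_image
from h import *
s=monitor.read_state(); print(s["position"],s["tcp_rot"],s["joints"],s["contact_force"])
d={}
for n in ["scene","top","wrist"]:
    g=get_image(n); d[n]=g; cv2.imwrite(f"pics/{n}1.png",g["image"][:,:,::-1])
pickle.dump(d,open("im1.pkl","wb"))
print(proj(d["top"],s["position"]),proj(d["scene"],s["position"]))
a=d["top"]["image"][150:300,280:440,::-1]; b=d["scene"]["image"][190:290,220:380,::-1]
cv2.imwrite("pics/z1.png",np.hstack([cv2.resize(a[:100],(400,250)),cv2.resize(b,(400,250))]))
```

```text
[0.52041358 0.0333176  0.13350905] [[ 9.70786690e-01 -2.39943885e-01  3.67605606e-04]
 [-2.39943886e-01 -9.70786758e-01 -4.21197764e-05]
 [ 3.66973038e-04 -4.73153993e-05 -9.99999932e-01]] [-1.60986466e-01  3.69783174e-01  1.60788966e+00  1.88943573e-05
  1.16355021e+00  1.65211044e+00] [-0.28379992 -1.02475914  0.31181   ]
(np.float64(369.34891266045236), np.float64(257.96748129578845)) (np.float64(272.6019637775863), np.float64(225.58638101361782))
```

View pics/wrist1.png

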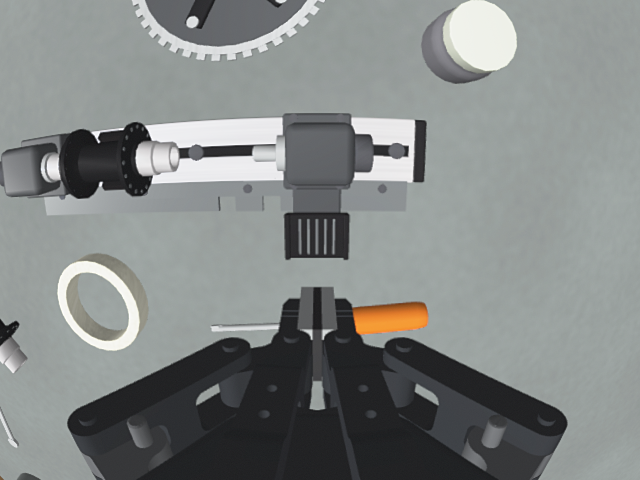

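View pics/scene1.png

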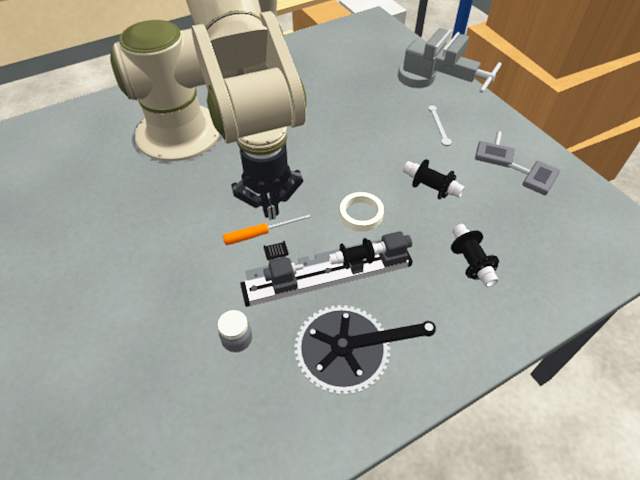

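The wrist view shows the closed fingertips centred at column 317, above the pad (columns 285–350, rows 212–259). I'll check the pad centre with this view before descending.

Run:
```python
from h import *
g=pickle.load(open("im1.pkl","rb"))["wrist"]
f=240/np.tan(np.radians(g["fov_y"]/2));V=np.array(g["view"]);R=V[:3,:3];o=-R.T@V[:3,3]
print(o)
def wz(u,v,z):
    a,b=u-g["cx"],v-g["cy"];r=np.hypot(a,b);th=r/f
    c=np.array([np.sin(th)*a/max(r,1e-9),-np.sin(th)*b/max(r,1e-9),-np.cos(th)]);d=R.T@c;return o+d*(z-o[2])/d[2]
q=[wz(*p,.052) for p in [(286,213),(349,213),(349,258),(286,258)]]
c=np.mean(q,0);print(np.round(q,4),c)
ux=np.array([.9708,-.24]);uy=np.array([.24,.9708]);p=np.array([.5204,.0333])
for n,z in [("wrist",c),("tri",np.array([.5196,.0343]))]: print(n,"dx",(z[:2]-p)@ux,"dy",(z[:2]-p)@uy)
print([np.linalg.norm(q[i]-q[(i+1)%4]) for i in range(4)])
m=wz(305,132,.022); 
for pp in [(425,183),(47,183),(45,203)]: pass
a=wz(180,182,.022);b=wz(410,180,.022);v=a-b;print("rail dir",np.degrees(np.arctan2(v[1],v[0])))
```

```text
[0.59323226 0.01595744 0.30575232]
[[0.54   0.0517 0.052 ]
 [0.5294 0.0088 0.052 ]
 [0.4965 0.016  0.052 ]
 [0.5076 0.0606 0.052 ]] [0.51836223 0.0342931  0.052     ]
wrist dx -0.0022166112140783096 dy 0.00047504129464421077
tri dx -0.0010166400000000207 dy 0.0007787999999999886
[np.float64(0.0442870502669205), np.float64(0.033681811428401556), np.float64(0.045950873658008776), np.float64(0.03367979522843269)]
rail dir 76.21451339402233
```

Call:
carry_out(
  motion=[0, 0, 0, -0.0015, -0.0006, 0.02, 0, 0, 0, 0, 0, 0, 0.03, 0, 0, 0, 0, 0, 0, 0.02, 0, 0, 0, 0, 0, 0, 0.006, 0, 0, 0, 0, 0, 0, 0, 0, 0, 0, 0, 0, 0, 0, 0],
)

```text
time: 3.13
position: [0.5197, 0.0343, 0.0582]
tcp_rot: [[0.971, -0.24, 0.002], [-0.24, -0.971, -0.0], [0.002, -0.0, -1.0]]
contact_force: [-0.3, 0.7, -0.1]
finger_gap: 0.001
```

```bash
cat > look.py <<'E'
import sys
from plant import monitor, get_image
from h import *
k=sys.argv[1]
s=monitor.read_state(); print(s["time"],s["position"],s["contact_force"])
d={n:get_image(n) for n in ["scene","top","wrist"]}
pickle.dump(d,open(f"im{k}.pkl","wb"))
b=d["scene"]["image"][215:305,230:390,::-1]; w=d["wrist"]["image"][80:350,160:560,::-1]
w=d["wrist"]["image"][80:380,100:500,::-1]
cv2.imwrite(f"pics/z{k}.png",np.hstack([cv2.resize(b,(400,300),interpolation=cv2.INTER_CUBIC),w]))
E
python3 look.py 2
```

```text
3.1333 [0.51974265 0.03431077 0.05816097] [-0.28668634  0.68122639 -0.08085436]
```

View pics/z2.png

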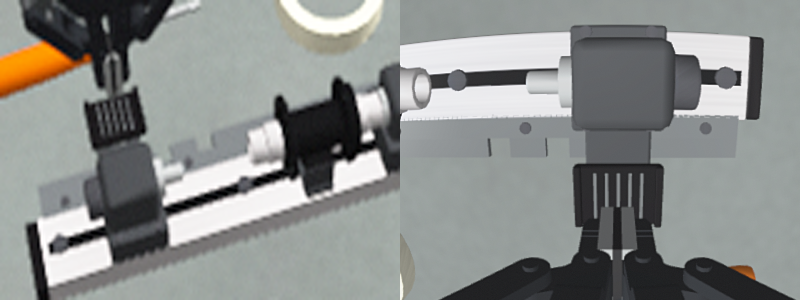

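Fingertip is over the middle of the pad. I'll press down in small steps.

Call:
carry_out(
  motion=[0, 0, 0, 0, 0, 0.003, 0, 0, 0, 0, 0, 0, 0.003, 0, 0, 0, 0, 0, 0, 0.003, 0, 0, 0, 0, 0, 0, 0, 0, 0, 0, 0, 0, 0, 0, 0],
)

```text
time: 3.7
position: [0.5187, 0.0346, 0.0475]
tcp_rot: [[0.971, -0.24, -0.0], [-0.24, -0.971, 0.0], [-0.0, 0.0, -1.0]]
contact_force: [1.0, -0.1, 0.5]
finger_gap: -0.001
```

```bash
python3 look.py 3
```

```text
3.7 [0.51867361 0.03457758 0.04749249] [ 0.95591451 -0.08550326  0.45228661]
```

View pics/z3.png

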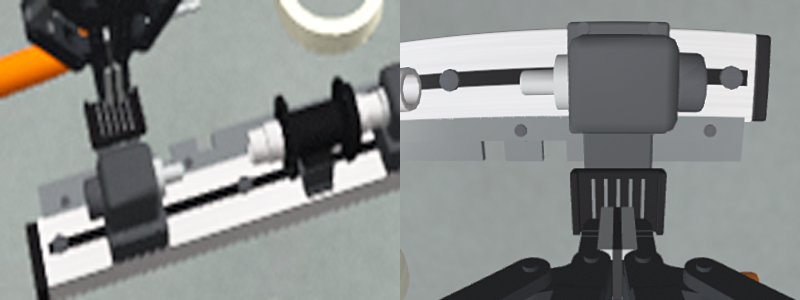

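Run:
```python
from h import *
d=pickle.load(open("im3.pkl","rb"))
for z in (.0475,.052): print(z,[proj(d[n],[.5187,.0346,z]) for n in ("scene","top")])
print("pad",[proj(d[n],[.519,.0343,.052]) for n in ("scene","top")])
a=d["scene"]["image"][225:275,250:310,::-1];b=d["top"]["image"][235:295,335:395,::-1]
cv2.imwrite("pics/zz3.png",np.hstack([cv2.resize(a,(400,400*50//60),interpolation=cv2.INTER_CUBIC)[:333],cv2.resize(b,(400,400),interpolation=cv2.INTER_CUBIC)[:333]]))
```

```text
0.0475 [(np.float64(276.099524047648), np.float64(251.11222784914557)), (np.float64(364.6248652632936), np.float64(266.5436211701648))]
0.052 [(np.float64(275.937879382497), np.float64(249.8204904908086)), (np.float64(364.81462853109065), np.float64(266.183945427941))]
pad [(np.float64(275.87370431772035), np.float64(249.9807029355241)), (np.float64(364.9819397547798), np.float64(266.0093315882839))]
```

View pics/zz3.png

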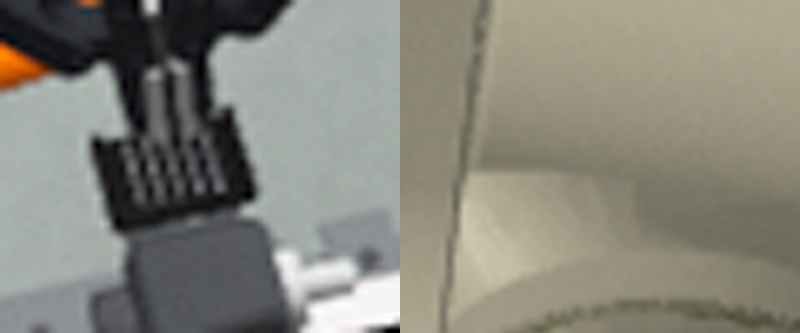

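```bash
cat >> h.py <<'E'
def wray(g,u,v):
    f=240/np.tan(np.radians(g["fov_y"]/2));V=np.array(g["view"]);R=V[:3,:3];o=-R.T@V[:3,3]
    a,b=u-g["cx"],v-g["cy"];r=np.hypot(a,b);th=r/f
    return o,R.T@np.array([np.sin(th)*a/r,-np.sin(th)*b/r,-np.cos(th)])
def tri2(r1,r2):
    (o1,d1),(o2,d2)=r1,r2
    t=np.linalg.lstsq(np.stack([d1,-d2],1),o2-o1,rcond=None)[0];p,q=o1+t[0]*d1,o2+t[1]*d2;return (p+q)/2,np.linalg.norm(p-q)
E
python3 - <<'E'
from h import *
d=pickle.load(open("im3.pkl","rb"))
print("tip front edge",tri2(wray(d["wrist"],317,287),ray(d["scene"],276.5,246)))
g=d["wrist"];V=np.array(g["view"]);o,dd=wray(g,317,287)
for z in (.0475,.052,.06,.07):print(z,o+dd*(z-o[2])/dd[2])
d=pickle.load(open("im1.pkl","rb"))
a=d["scene"]["image"][195:235,250:310,::-1]
cv2.imwrite("pics/zz1.png",np.hstack([cv2.resize(a,(600,400),interpolation=cv2.INTER_CUBIC)]))
E
```

```text
tip front edge (array([0.52701699, 0.03343333, 0.07553625]), np.float64(0.00031882203446189055))
0.0475 [0.51426913 0.03644306 0.0475    ]
0.052 [0.51629983 0.03593913 0.052     ]
0.06 [0.51990997 0.03504326 0.06      ]
0.07 [0.52442263 0.03392342 0.07      ]
```

View pics/zz1.png

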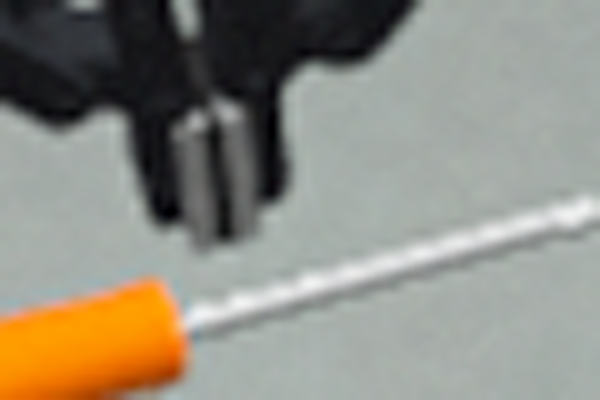

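Run:
```python
from h import *
d=pickle.load(open("im1.pkl","rb"))
p,e=tri2(wray(d["wrist"],317,288),ray(d["scene"],271.2,219.8));print(p,e,p-[.5204,.0333,.1335])
V=np.array(d["wrist"]["view"]);R=V[:3,:3];o=-R.T@V[:3,3];print("cam rel tcp",o-[.5204,.0333,.1335])
w=d["wrist"]["image"][260:420,230:410,::-1];cv2.imwrite("pics/w1z.png",cv2.resize(w,(675,600),interpolation=cv2.INTER_CUBIC))
```

```text
[0.52536841 0.03151358 0.15691964] 0.002754644412509296 [ 0.00496841 -0.00178642  0.02341964]
cam rel tcp [ 0.07283226 -0.01734256  0.17225232]
```

View pics/w1z.png

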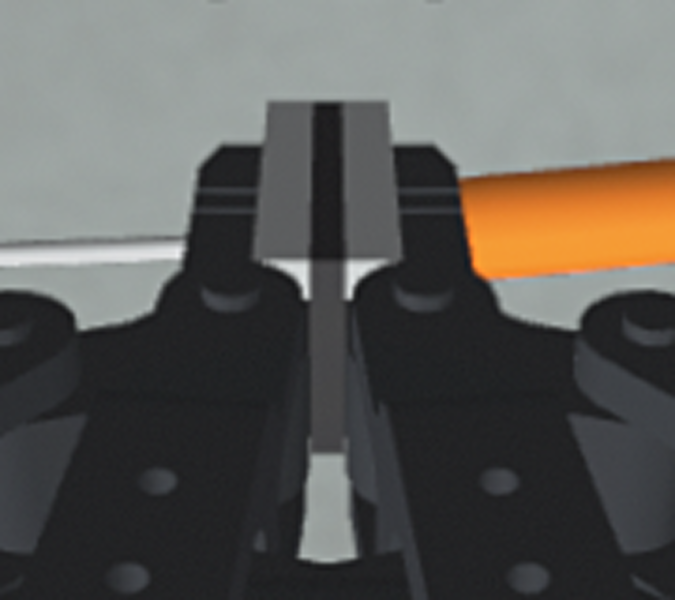

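No contact yet. Two independent views put the fingertip's end about 20–25 mm above the reported TCP, so I'll go down by feel, shifted 3 mm inboard.

Call:
carry_out(
  motion=[0, 0, 0, 0.003, 0, 0.003, 0, 0, 0, 0, 0, 0, 0.003, 0, 0, 0, 0, 0, 0, 0.002, 0, 0, 0, 0, 0, 0, 0, 0],
)

```text
time: 4.18
position: [0.5214, 0.0339, 0.0391]
tcp_rot: [[0.971, -0.24, -0.001], [-0.24, -0.971, 0.0], [-0.001, 0.0, -1.0]]
contact_force: [0.2, -0.3, 0.1]
finger_gap: 0.001
```

Call:
carry_out(
  motion=[0, 0, 0, 0, 0, 0.003, 0, 0, 0, 0, 0, 0, 0.003, 0, 0, 0, 0, 0, 0, 0, 0, 0, 0, 0, 0, 0, 0, 0],
)

```text
time: 4.52
position: [0.5216, 0.0339, 0.0335]
tcp_rot: [[0.971, -0.239, -0.0], [-0.239, -0.971, 0.0], [-0.0, 0.0, -1.0]]
contact_force: [0.9, 1.0, 0.5]
finger_gap: -0.003
```

Call:
carry_out(
  motion=[0, 0, 0, 0, 0, 0.002, 0, 0, 0, 0, 0, 0, 0.001, 0, 0, 0, 0, 0, 0, 0, 0, 0, 0, 0, 0, 0, 0, 0],
)

```text
time: 4.85
position: [0.5217, 0.0338, 0.0307]
tcp_rot: [[0.971, -0.239, -0.0], [-0.239, -0.971, -0.0], [-0.0, 0.0, -1.0]]
contact_force: [0.1, -0.7, 0.5]
finger_gap: -0.001
```

```bash
python3 look.py 4
python3 - <<'E'
from h import *
d=pickle.load(open("im4.pkl","rb"))
a=d["scene"]["image"][225:275,250:310,::-1];w=d["wrist"]["image"][200:340,240:400,::-1]
cv2.imwrite("pics/zz4.png",np.hstack([cv2.resize(a,(400,333),interpolation=cv2.INTER_CUBIC),cv2.resize(w,(380,333))]))
E
```

```text
4.85 [0.52169199 0.03382741 0.03066338] [ 0.06964164 -0.72158201  0.4737836 ]
```

View pics/zz4.png

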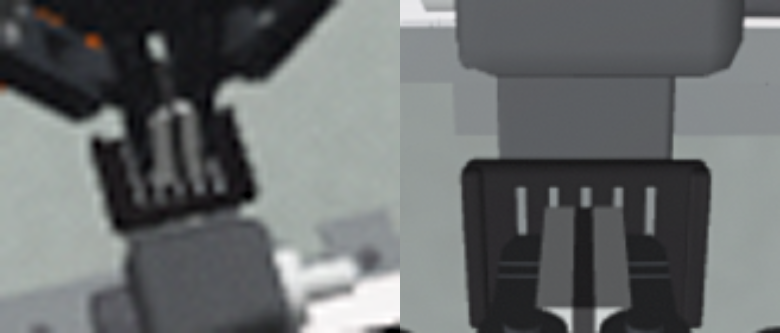

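Fingertip lies within the pad between the lips, still not touching. I'll keep going down slowly.

Call:
carry_out(
  motion=[0, 0, 0, 0.002, 0, 0.002, 0, 0, 0, 0, 0, 0, 0.001, 0, 0, 0, 0, 0, 0, 0, 0, 0, 0, 0, 0, 0, 0, 0],
)

```text
time: 5.33
position: [0.5236, 0.0334, 0.0276]
tcp_rot: [[0.971, -0.239, -0.0], [-0.239, -0.971, 0.0], [-0.0, 0.0, -1.0]]
contact_force: [-0.1, -0.1, -0.3]
finger_gap: -0.003
```

Call:
carry_out(
  motion=[0, 0, 0, 0, 0, 0.002, 0, 0, 0, 0, 0, 0, 0.001, 0, 0, 0, 0, 0, 0, 0, 0, 0, 0, 0, 0, 0, 0, 0],
)

```text
time: 5.67
position: [0.5236, 0.0334, 0.0246]
tcp_rot: [[0.971, -0.24, -0.0], [-0.24, -0.971, 0.0], [-0.0, 0.0, -1.0]]
contact_force: [0.4, 0.2, 0.7]
finger_gap: 0.002
```

```bash
cat > look2.py <<'E'
import sys,os
k=sys.argv[1]
os.system(f"python3 look.py {k}")
from h import *
d=pickle.load(open(f"im{k}.pkl","rb"))
a=d["scene"]["image"][225:275,250:310,::-1];w=d["wrist"]["image"][200:340,240:400,::-1]
cv2.imwrite(f"pics/zz{k}.png",np.hstack([cv2.resize(a,(400,333),interpolation=cv2.INTER_CUBIC),cv2.resize(w,(380,333))]))
E
python3 look2.py 5
```

```text
5.6667 [0.52356918 0.03336657 0.02459514] [0.3997883  0.20921006 0.72600552]
```

View pics/zz5.png

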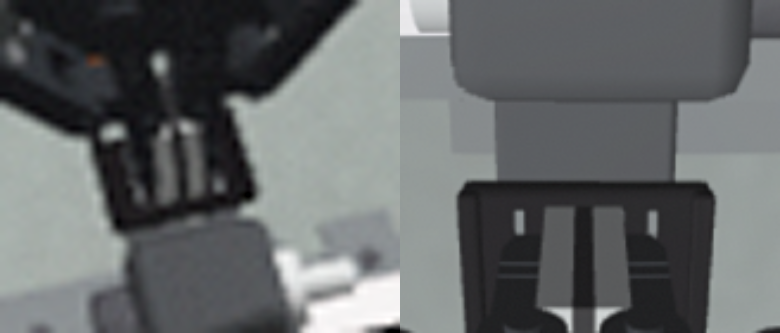

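Both views now agree on the tip being nearly level with the pad at z of about 52 mm. I'll press on.

Call:
carry_out(
  motion=[0, 0, 0, 0, 0, 0.001, 0, 0, 0, 0, 0, 0, 0.001, 0, 0, 0, 0, 0, 0, 0, 0, 0, 0, 0, 0, 0, 0, 0],
)

```text
time: 6.15
position: [0.5238, 0.0334, 0.0229]
tcp_rot: [[0.971, -0.239, 0.0], [-0.239, -0.971, -0.0], [0.0, -0.0, -1.0]]
contact_force: [-1.6, 0.5, 4.8]
finger_gap: 0.001
```

Call:
carry_out(
  motion=[0, 0, 0, 0, 0, 0.001, 0, 0, 0, 0, 0, 0, 0.001, 0, 0, 0, 0, 0, 0, 0, 0, 0, 0, 0, 0, 0, 0, 0],
)

```text
time: 6.48
position: [0.5238, 0.0333, 0.0208]
tcp_rot: [[0.971, -0.24, 0.0], [-0.24, -0.971, -0.0], [0.0, -0.0, -1.0]]
contact_force: [-1.5, -0.4, 5.8]
finger_gap: -0.0
```

Contact came at TCP z of about 0.0233, and the force follows the plunger's spring (4.8 N, then 5.8 N). I'll press to about 8.5 mm.

Call:
carry_out(
  motion=[0, 0, 0, 0, 0, 0.002, 0, 0, 0, 0, 0, 0, 0.002, 0, 0, 0, 0, 0, 0, 0.002, 0, 0, 0, 0, 0, 0, 0, 0, 0, 0, 0, 0, 0, 0, 0, 0, 0, 0, 0, 0, 0, 0],
)

```text
time: 6.98
position: [0.5238, 0.0334, 0.0151]
tcp_rot: [[0.971, -0.239, 0.0], [-0.239, -0.971, -0.0], [0.0, -0.0, -1.0]]
contact_force: [-2.7, -0.4, 7.9]
finger_gap: -0.004
```

```bash
python3 look2.py 6
```

```text
6.9833 [0.52375885 0.03335093 0.01509964] [-2.68812707 -0.43749387  7.85956279]
```

View pics/zz6.png

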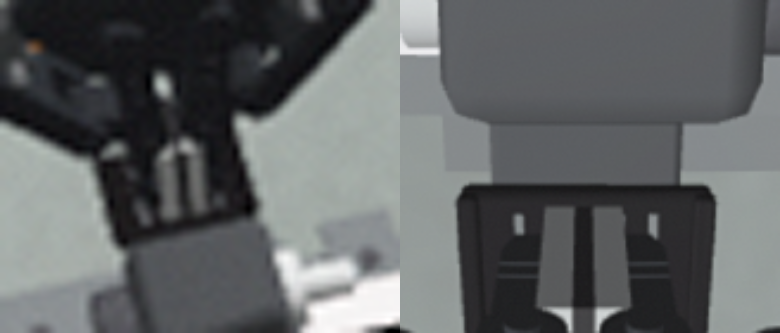

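Call:
carry_out(
  motion=[0, 0, 0, 0, 0, 0.0015, 0, 0, 0, 0, 0, 0, 0, 0, 0, 0, 0, 0, 0, 0, 0, 0, 0, 0, 0, 0, 0, 0],
)

```text
time: 7.47
position: [0.5238, 0.0334, 0.0137]
tcp_rot: [[0.971, -0.239, 0.0], [-0.239, -0.971, -0.0], [0.0, 0.0, -1.0]]
contact_force: [-3.7, 1.2, 10.0]
finger_gap: -0.001
```

Call:
carry_out(
  motion=[0, 0, 0, 0, 0, 0.001, 0, 0, 0, 0, 0, 0, 0, 0, 0, 0, 0, 0, 0, 0, 0, 0, 0, 0, 0, 0, 0, 0],
)

```text
time: 7.8
position: [0.5237, 0.0334, 0.0132]
tcp_rot: [[0.971, -0.239, 0.0], [-0.239, -0.971, -0.0], [0.0, 0.0, -1.0]]
contact_force: [-6.2, 0.4, 16.3]
finger_gap: -0.003
```

The plunger is bottomed. I'll ease off slightly and slide along the rail (tool -y).

Call:
carry_out(
  motion=[0, 0, 0, 0, 0, -0.0004, 0, 0, 0, 0, 0, -0.002, 0, 0, 0, 0, 0, 0, -0.003, 0, 0, 0, 0, 0, 0, -0.004, 0, 0, 0, 0, 0, 0, -0.004, 0, 0, 0, 0, 0, 0, -0.004, 0, 0, 0, 0, 0, 0, -0.003, 0, 0, 0, 0, 0, 0, 0, 0, 0, 0, 0, 0, 0, 0, 0, 0],
)

```text
time: 8.55
position: [0.5287, 0.0532, 0.0133]
tcp_rot: [[0.971, -0.239, 0.001], [-0.239, -0.971, 0.0], [0.001, -0.001, -1.0]]
contact_force: [-3.6, 2.2, 11.1]
finger_gap: -0.001
```

```bash
python3 look.py 7
```

```text
8.55 [0.52866143 0.0532026  0.01330476] [-3.60383923  2.16180848 11.0943483 ]
```

View pics/z7.png

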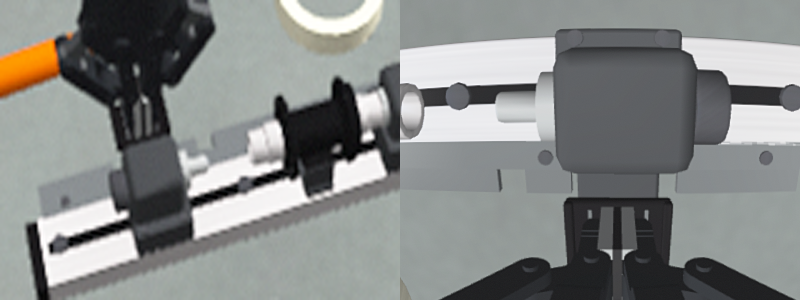

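The tailstock moved 20 mm with the finger and the tip is still centred on the pad. I'll continue past the middle notch.

Call:
carry_out(
  motion=[0, 0, 0, 0, -0.003, 0, 0, 0, 0, 0, 0, -0.004, 0, 0, 0, 0, 0, 0, -0.004, 0, 0, 0, 0, 0, 0, -0.004, 0, 0, 0, 0, 0, 0, -0.004, 0, 0, 0, 0, 0, 0, -0.004, 0, 0, 0, 0, 0, 0, -0.004, 0, 0, 0, 0, 0, 0, -0.003, 0, 0, 0, 0, 0, 0, 0, 0, 0, 0, 0, 0, 0, 0, 0, 0],
)

```text
time: 9.53
position: [0.5359, 0.0824, 0.0133]
tcp_rot: [[0.971, -0.239, 0.001], [-0.239, -0.971, 0.0], [0.001, -0.001, -1.0]]
contact_force: [-3.2, 1.8, 11.0]
finger_gap: 0.001
```

```bash
python3 look.py 8
```

```text
9.5333 [0.53589956 0.08236837 0.01328938] [-3.16873811  1.82770855 11.02312439]
```

View pics/z8.png

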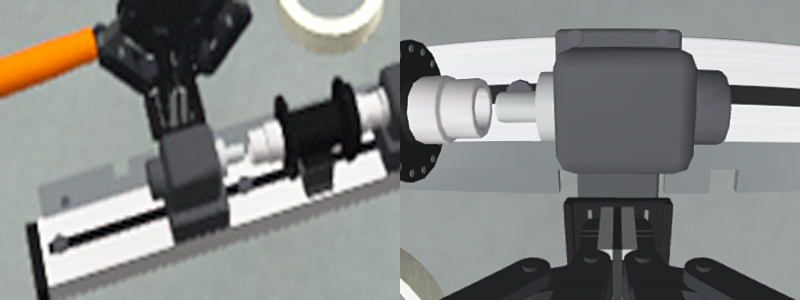

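TCP travel is 50.5 mm with the plunger still held down, and the spigot is about to enter the hub bore.

Call:
carry_out(
  motion=[0, 0, 0, 0, -0.002, 0, 0, 0, 0, 0, 0, -0.003, 0, 0, 0, 0, 0, 0, -0.003, 0, 0, 0, 0, 0, 0, -0.003, 0, 0, 0, 0, 0, 0, -0.003, 0, 0, 0, 0, 0, 0, -0.002, 0, 0, 0, 0, 0, 0, 0, 0, 0, 0, 0, 0, 0, 0, 0, 0],
)

```text
time: 10.35
position: [0.5398, 0.0978, 0.0133]
tcp_rot: [[0.971, -0.239, 0.001], [-0.239, -0.971, 0.0], [0.001, -0.001, -1.0]]
contact_force: [-2.8, 2.1, 9.9]
finger_gap: 0.002
```

Call:
carry_out(
  motion=[0, 0, 0, 0, -0.002, 0, 0, 0, 0, 0, 0, -0.002, 0, 0, 0, 0, 0, 0, -0.0015, 0, 0, 0, 0, 0, 0, 0, 0, 0, 0, 0, 0, 0, 0, 0, 0],
)

```text
time: 10.77
position: [0.541, 0.103, 0.0133]
tcp_rot: [[0.971, -0.239, 0.001], [-0.239, -0.971, 0.0], [0.001, -0.0, -1.0]]
contact_force: [-3.9, 1.0, 10.3]
finger_gap: -0.001
```

```bash
python3 look.py 9
python3 - <<'E'
import numpy as np
from plant import monitor
p=monitor.read_state()["position"];print((p[:2]-[.5237,.0334])@[.24,.971])
E
```

```text
10.7667 [0.54102554 0.10300424 0.01332117] [-3.86679537  0.9750191  10.33541153]
0.07174090823577631
```

View pics/z9.png

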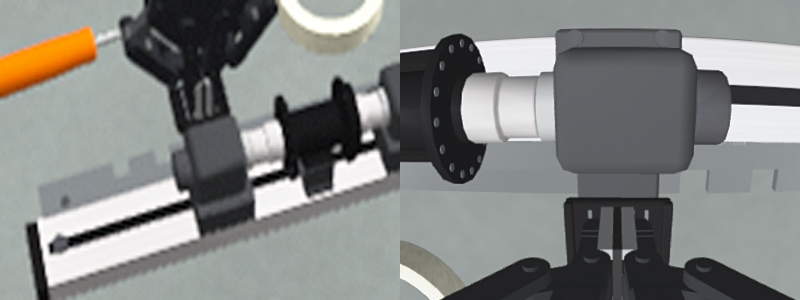

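The spigot is in the hub and travel is 71.7 mm. I'll raise the finger slowly and watch whether the plunger follows it up.

Call:
carry_out(
  motion=[0, 0, 0, 0, 0, -0.002, 0, 0, 0, 0, 0, 0, -0.002, 0, 0, 0, 0, 0, 0, -0.002, 0, 0, 0, 0, 0, 0, -0.001, 0, 0, 0, 0, 0, 0, 0, 0, 0, 0, 0, 0, 0, 0, 0],
)

```text
time: 11.42
position: [0.541, 0.103, 0.02]
tcp_rot: [[0.971, -0.24, 0.001], [-0.24, -0.971, 0.0], [0.001, -0.001, -1.0]]
contact_force: [-0.7, 1.6, 6.3]
finger_gap: -0.003
```

At 3.3 mm depth the force is still 6.3 N, so the tooth has entered the notch. I'll retreat fully.

Call:
carry_out(
  motion=[0, 0, 0, 0, 0, -0.002, 0, 0, 0, 0, 0, 0, -0.002, 0, 0, 0, 0, 0, 0, -0.003, 0, 0, 0, 0, 0, 0, -0.01, 0, 0, 0, 0, 0, 0, -0.03, 0, 0, 0, 0, 0, 0, -0.035, 0, 0, 0, 0, 0, 0, -0.035, 0, 0, 0, 0, 0, 0, -0.02, 0, 0, 0, 0, -0.03, 0, 0, 0, 0, 0, 0, 0, 0, 0, 0],
)

```text
time: 12.25
position: [0.5088, 0.1108, 0.1578]
tcp_rot: [[0.971, -0.239, -0.001], [-0.239, -0.971, 0.0], [-0.001, -0.0, -1.0]]
contact_force: [-1.1, -0.2, -0.2]
finger_gap: 0.002
```

Call:
carry_out(
  motion=[0, 0, 0, -0.03, 0, 0, 0, 0, 0, 0, -0.03, 0, 0, 0, 0, 0, 0, 0, 0, 0, 0, 0, 0, 0, 0, 0, 0, 0],
)

```text
time: 12.58
position: [0.4528, 0.1245, 0.157]
tcp_rot: [[0.971, -0.239, 0.0], [-0.239, -0.971, -0.0], [0.0, 0.0, -1.0]]
contact_force: [0.4, 0.0, 0.2]
finger_gap: -0.002
```

```bash
python3 look.py 10
python3 - <<'E'
from h import *
d=pickle.load(open("im10.pkl","rb"))
cv2.imwrite("pics/w10.png",d["wrist"]["image"][:,:,::-1])
b=d["scene"]["image"][220:315,230:420,::-1]
cv2.imwrite("pics/s10.png",cv2.resize(b,(760,380),interpolation=cv2.INTER_CUBIC))
E
```

```text
12.5833 [0.45282483 0.12454075 0.15703405] [0.3739752  0.03943067 0.15286484]
```

View pics/w10.png

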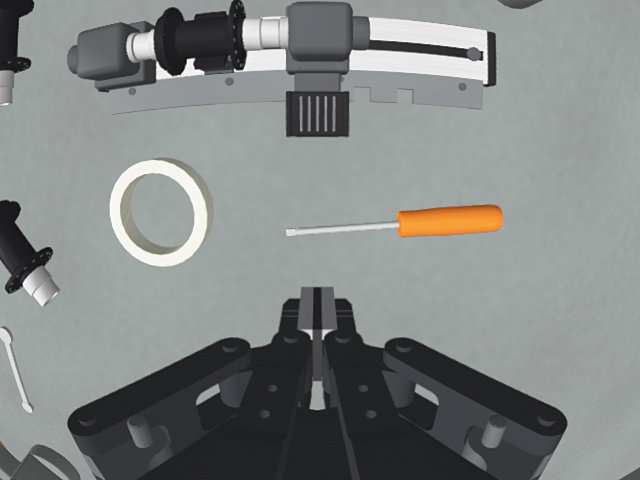

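View pics/s10.png

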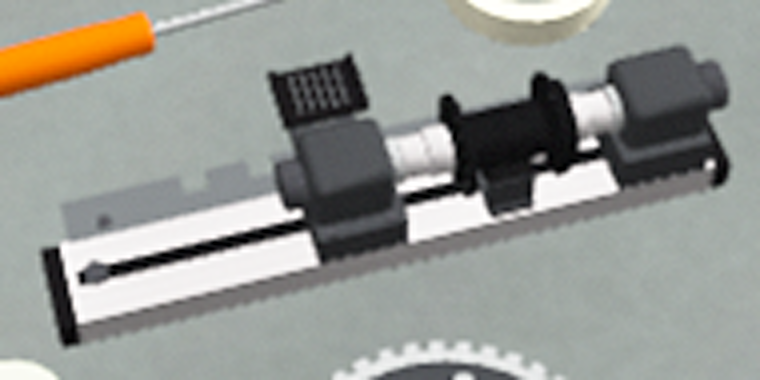

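The tailstock is up at the hub, the open and middle notches are both empty, and the other things haven't moved. I'll check the pad's height.

Run:
```python
from h import *
d=pickle.load(open("im10.pkl","rb"))
p,e=tri2(wray(d["wrist"],318,114.5),ray(d["scene"],310,242.75));print(p,e,"travel",(p[:2]-[.5192,.0343])@[.24,.971])
for z in (.052,.047): print(z,[proj(d[n],[.5192+.24*.072,.0343+.971*.072,z]) for n in ["scene"]])
```

```text
[0.53502548 0.10492763 0.04815186] 0.0015960834997890236 travel 0.07237754089564263
0.052 [(np.float64(309.6241595378259), np.float64(242.26574666323572))]
0.047 [(np.float64(309.6712337244245), np.float64(243.7133510880185))]
```

Run:
```python
from h import *
for k in ("0","10"):
    d=pickle.load(open(f"im{k}.pkl","rb"))
    u,v=(276,250) if k=="0" else (310,242)
    a=d["scene"]["image"][v-18:v+18,u-24:u+24,::-1]
    cv2.imwrite(f"pics/p{k}.png",cv2.resize(a,(384,288),interpolation=cv2.INTER_CUBIC))
cv2.imwrite("pics/pp.png",np.hstack([cv2.imread("pics/p0.png"),cv2.imread("pics/p10.png")]))
d=pickle.load(open("im10.pkl","rb"));cv2.imwrite("pics/top10.png",d["top"]["image"][:,:,::-1])
```

```text
(no output)
```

View pics/pp.png

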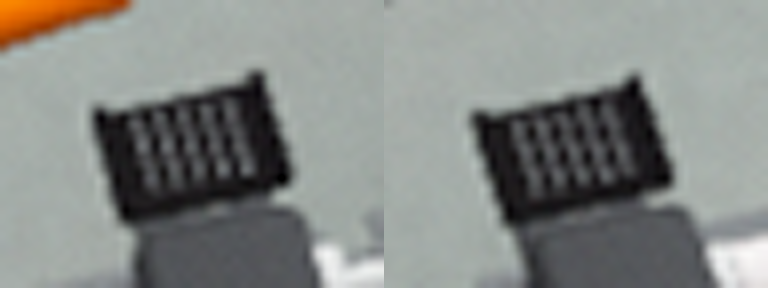

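View pics/top10.png

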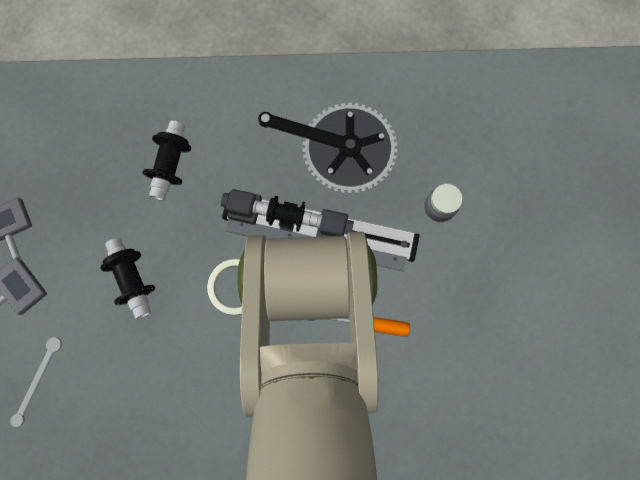

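Beside the tailstock block the pad stands as high as it did at the start, with the same gap visible, so the plunger is up. The hub is straight, and the tape, driver, jar and crankset are where they were. I'll hand it in.

```bash
python3 -c "
from plant import sign_off
print(sign_off())"
```

```text
the job is handed in; nothing more can be done
None
```

The tailstock is locked in the working notch with its spigot in the hub, the hand is clear, and I handed the job in at about 12.6 s. No verdict was reported.

With closed fingers I pressed the plunger to its bottom stop at the open notch. I slid the tailstock about 72 mm past the middle notch to the hub with the plunger held down, then let it spring up.

**Last checks:**
- **Tailstock:** the tool travelled 71.7 mm and the camera gave 72.4 mm, against 72 mm wanted.
- **Plunger:** on release it still pushed with 6.3 N at 3.3 mm depth, which it could only do with its tooth in the notch. In the last scene picture the pad stands as high beside the tailstock as it did at the start.
- **Hub and bench:** by eye the hub lies straight in its saddle, and the crankset, tape, jar and screwdriver look unmoved. The robot's force reads about zero.

**What disagreed:**
- **Fingertip:** it made contact with the tool point reported about 28 mm below the pad's height. I found the contact by force and camera instead.
- **Pad height:** a rough two-view fix gave 48 mm, against 52 mm expected with the plunger up. A comparison with the first scene picture gave about 51 mm, and I relied on that and the force reading.

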